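# Clear the pile into the holders

### The arm

A 6-joint arm with a two-finger parallel gripper is mounted at the origin on a cart in front of the work surface, level with it; the furniture and walls round the work are solid. World frame = base frame: x ahead of the robot, y to its left, z up, the work surface at z = 0. Lengths are in m, angles in rad, forces in N, time in s.
With the tool pointing down it reaches from about 0.3 to 0.875 m from the base axis. Payload 6.4 kg.
Tool frame: the origin (TCP) lies midway between the tips of the shut fingers; the grasp point (between the pads) lies 19 mm behind it (ctrl.hold_point_z is the distance from the TCP to the grasp point, in m); z points along the fingers, y is the line along which they close (so a half turn about z gives the same grasp; the last joint's range is limited). The gripper opens to 85 mm and grips with 20 to 120 N. Pads are 22 mm wide; open, the fingers measure 114 mm over their backs; the gripper's body (76 mm by 85 mm) begins 54 mm behind the grasp point. The pads swing forward as they close: fully open they stand 13 mm farther back than shut.
Start: joints at [1.014, 0.181, 1.607, -0, 1.354, -0.206], TCP at [0.198, 0.54, 0.231] pointing down, gripper open.
Joint ranges: [-2.99, 2.99], [-0.89, 2.07], [0.3, 2.58], [-1.14, 4.28], [0, 2.63], [-3.12, 3.12]. Speed limits (rad/s): [2.57, 2.57, 3.01, 3.14, 3.14, 3.14].

### API

Orientations are given as a unit quaternion [w, x, y, z].
In Python, from bench import ctrl gives the robot as it stands.
- The arm moves only by the tool carry_out, never from a script. Its argument "plan" is text: rows parted by semicolons, each of 6 numbers parted by spaces: the shift along the tool's x, y, z as a fraction of full scale, then the turn, a rotation vector about the tool's x, y, z as a fraction of full scale. A call has exactly 8 rows; each row shifts and turns the commanded pose from where the row before left it, along the tool's axes as they then stand; what a row does not reach is not made up. Full scale, the value 1, is 40 mm for a shift and 0.1 rad for a turn. A row lasts 1/12 s, in which the tool goes at most 41.7 mm and 7.16 degrees, less where a joint would pass 70% of its speed; a pose out of reach is approached as far as the arm can. A call with a number of a shift or a turn outside -1 to 1 is refused whole. A call with a gripper value outside its range is refused whole. "claw" is the gripper's target within -1 to 1 (shut at 1, half-way at 0, fully open at -1), set as the call begins (left out, the last holds). The fingers move at their own pace and stop on an object; the grip force is fixed at half the most. Time passes only in rows, so rows that do not move let the fingers close, or fill a call up. It gives the time, the measured TCP pose, the force, the opening and the grip force at its end, in the units of the state.
- ctrl.get_obs(): the state, without advancing time (a new reading comes with each control period).
- ctrl.camera(name): name is "scene" or "top" or "wrist"; returns a dict with "pixels" (400x640x3 uint8, red, green, blue), "mtx" (3x3 intrinsics, pixels), "k1" (the pictures are not rectified: a ray, as slopes to the right and down, at radius r is drawn at 1 + k1 r^2 times it, then the intrinsics apply), "R" (3x3) and "t" (3): a world point X has camera coordinates R X + t. Camera axes: x right, y down, z forward; pixel columns grow to the right and rows downward; lengths in m; the calibration is good to about 2 mm. A picture is of the moment at which its call begins. There is no depth.
- ctrl.hand_in(): hands the job in; it is judged then, once.
The state is a dict: "time_s": time; "q": joint angles; "dq": joint speeds; "joint_efforts": joint torques, N m; "eef_pos": TCP position; "eef_rot": TCP orientation; "wrist_force": force on the tool from outside, world axes, zero at the start; "torque": the same for the moment, N m; "opening": opening from 0.0 (shut) to 1.0 (fully open); "grasp_force": force on a finger pad.
Only numpy, scipy, OpenCV 4.12 (cv2) and the standard library are available. Lean on these libraries where they do the work, as an engineer would, in place of code of your own. Each camera call takes 0.05 s, during which the arm holds its last target. There are 200 camera calls.

### The job

Someone has piled up the things that belong in the four holders on the bench. Take the pile apart and set each thing down flat in the holder that fits its shape: the long pad of white cards, the wooden sanding block and the memory stick each between the four corners of their own holder, and the paste jar upright in the round dish. Leave the ivory printed body standing where it is.

Things in the scene. Friction and masses are not known exactly. Their poses are not given: they have to be found in the camera images.
- card_stack: Flat rectangular pad of white cards, 151 (along x) x 63 (along y) x 11 mm, 0.07 kg, at the bottom of the pile, lying on the bench. It carries the sanding block across its -x end (about 50 mm from its middle) and the paste jar at its +x end (about 45 mm from its middle). Grip it across its 63 mm width. Origin: centre of its underside, z up.
- sanding_block: Wooden block wrapped in brown abrasive paper, 38 (x) x 68 (y) x 25 mm, 0.06 kg, lying flat across the pad of cards, with the memory stick on top of it. Origin: centre of its underside, z up.
- usb_stick: Slim light-grey memory stick, 18 (x) x 70 (y) x 9 mm, 0.012 kg, lying flat on top of the sanding block, roughly along it; the narrower metal plug, 12 mm wide, is the last 12 mm at its -y end. Origin: centre of its underside, z up.
- paste_jar: Round white jar with a ribbed blue lid, 55 mm in diameter, 54 mm high, 0.11 kg, standing on the pad of cards; the lid (top 14 mm) does not come off. Origin: centre of its underside, z up.
- nest_long: The holder for the pad of cards, the biggest and longest. Fixed; a thin grey base with four L-shaped bare metal corners, 4 mm thick, tops 12 mm above the bench, sides open between them; floor 3 mm above the bench. Clear space between the corners 167 (x) x 79 (y) mm; the corners' arms run 26 mm along x and 20 mm along y from the outer edges. Either way round is right. Origin: centre of its underside, z up.
- nest_block: The holder for the sanding block, of middle size. Fixed; a thin grey base with four L-shaped bare metal corners, 4 mm thick, tops 12 mm above the bench, sides open between them; floor 3 mm above the bench. Clear space between the corners 54 (x) x 84 (y) mm; the corners' arms run 13 mm along x and 18 mm along y from the outer edges. Either way round is right. Origin: centre of its underside, z up.
- nest_slim: The holder for the memory stick, the narrowest. Fixed; a thin grey base with four L-shaped bare metal corners, 4 mm thick, tops 12 mm above the bench, sides open between them; floor 3 mm above the bench. Clear space between the corners 34 (x) x 86 (y) mm; the corners' arms run 9 mm along x and 18 mm along y from the outer edges. Either way round is right. Origin: centre of its underside, z up.
- nest_round: The holder for the paste jar: a shallow round grey dish fixed to the bench, 79 mm across outside, 71 mm inside, rim 12 mm above the bench, inner floor 3 mm above the bench. Origin: centre of its underside, z up.
- body_ivory: Bystander: an ivory-coloured hollow plastic cup-like body, 76 x 68 mm and 104 mm high, 0.08 kg, standing loose on the bench near two black ones at the right. Not to be knocked about. Origin: centre of its underside, z up.
- laptop: Fixed: the open laptop in the middle of the bench, between the left part and the right part of the work; keyboard 262 (x) x 384 (y) mm, 16 mm high, the screen raised at its far (+x) edge, leaning back, its top 265 mm above the bench. Carry things over or round it. Origin: centre of its underside, z up.

How it is judged:
At the end, for the whole second after the job is handed in: Each thing rests flat in its own holder: underside within 4 mm of the floor, centre within 14 mm of the holder's, tilt under 0.1 rad, lined up (either way round; not the jar) within 0.15 rad for the cards, 0.25 for the block, 0.3 for the stick; all at rest (horizontal distance between card_stack and nest_long below 0.014 m and z of card_stack in the frame of nest_long below 0.007 m and angle between each of card_stack, sanding_block, usb_stick, paste_jar's own z axis and vertical below 0.1 rad and linear speed of each of card_stack, sanding_block, usb_stick, paste_jar below 0.02 m/s and angular speed of each of card_stack, sanding_block, usb_stick, paste_jar below 0.2 rad/s and angle between the y axis of card_stack and the y axis of nest_long, either way round below 0.15 rad and horizontal distance between sanding_block and nest_block below 0.014 m and z of sanding_block in the frame of nest_block below 0.007 m and angle between the y axis of sanding_block and the y axis of nest_block, either way round below 0.25 rad and horizontal distance between usb_stick and nest_slim below 0.014 m and z of usb_stick in the frame of nest_slim below 0.007 m and angle between the y axis of usb_stick and the y axis of nest_slim, either way round below 0.3 rad and horizontal distance between paste_jar and nest_round below 0.014 m and z of paste_jar in the frame of nest_round below 0.007 m); the robot touches nothing.
It fails at once if the ivory printed body is tipped by more than 0.4 rad or pushed more than 40 mm away (angle between body_ivory's own z axis and vertical above 0.4 rad or distance of body_ivory from where it was at the start of the episode above 0.04 m).
It also fails if it takes over 144 s, if anything falls off the work surface, if the arm or the gripper's body presses on something with over 40 N, if the wrist force passes 120 N, or if a joint passes its speed limit or range.

## Working session

There is one attempt and no reset: what is moved stays moved. The work goes in short steps, Python scripts to look and compute and a tool call to move; the robot and the scene stay as the last step left them, time stands still between calls to the robot, and variables do not carry over. Pictures are saved under pics/ and viewed, at most 14 in all, crops included, and the job is handed in when it is done.

Besides the shell and the picture viewer there is one more tool, called by a JSON object that holds its "name" and its "arguments", one argument or row to a line. carry_out: Moves the arm, as the interface text tells. Shift numbers are shares of 40 mm and turn numbers shares of 0.1 rad, none past 1 either way. Its arguments: {"type":"object","properties":{"plan":{"type":"string"},"claw":{"type":"number"}},"required":["plan"]}

```bash
ls; mkdir -p pics
cat > h.py <<'E'
import numpy as np, cv2
from bench import ctrl
def snap(n,f=None):
    c=ctrl.camera(n)
    if f: cv2.imwrite('pics/'+f,c['pixels'][:,:,::-1])
    return c
def ray(c,uv):
    K=np.array(c['mtx']);R=np.array(c['R']);t=np.array(c['t'])
    p=cv2.undistortPoints(np.array(uv,float).reshape(-1,1,2),K,np.array([c['k1'],0,0,0,0.]))[:,0]
    return -R.T@t,np.c_[p,np.ones(len(p))]@R
def toz(c,uv,z):
    o,d=ray(c,uv); s=(z-o[2])/d[:,2]; return o+d*s[:,None]
def proj(c,X):
    X=np.array(X,float).reshape(-1,3)
    return cv2.projectPoints(X,cv2.Rodrigues(np.array(c['R']))[0],np.array(c['t'],float),np.array(c['mtx']),np.array([c['k1'],0,0,0,0.]))[0][:,0]
E
python3 - <<'E'
from h import *
np.set_printoptions(precision=3,suppress=True)
for n in('top','scene','wrist'):
    c=snap(n,n+'0.png');print(n,-np.array(c['R']).T@c['t'],c['k1'],np.array(c['mtx'])[0]);print(np.array(c['R']))
print(ctrl.get_obs())
E
```

```text
pics
top [ 0.289 -0.087  1.495] -0.05062667297677498 [389.58    0.    323.139]
[[ 0.001 -1.    -0.011]
 [-0.99   0.001 -0.138]
 [ 0.138  0.011 -0.99 ]]
scene [-0.121 -0.542  0.961] 0.0008771286269549375 [362.658   0.    317.188]
[[ 0.599 -0.8   -0.017]
 [-0.619 -0.45  -0.644]
 [ 0.508  0.397 -0.765]]
wrist [0.126 0.565 0.372] -0.04404050472523667 [300.098   0.    318.962]
[[ 0.342  0.94  -0.002]
 [ 0.898 -0.327  0.294]
 [ 0.275 -0.102 -0.956]]
{'time_s': 0.15, 'q': array([ 1.014,  0.181,  1.608, -0.   ,  1.354, -0.206]), 'dq': array([-0.001, -0.   , -0.003, -0.   , -0.002, -0.001]), 'joint_efforts': array([  0.   , -44.526, -35.169,  -0.   ,   0.006,  -0.   ]), 'eef_pos': array([0.197, 0.54 , 0.231]), 'eef_rot': array([-0.   ,  0.175,  0.985, -0.001]), 'wrist_force': array([-0.292,  0.241, -0.66 ]), 'torque': array([ 0.03 ,  0.031, -0.033]), 'grasp_force': 0.0, 'opening': 0.9998232154028007}
```

View pics/top0.png

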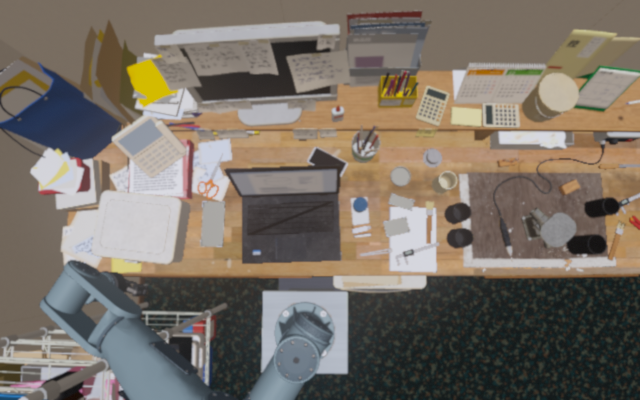

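View pics/scene0.png

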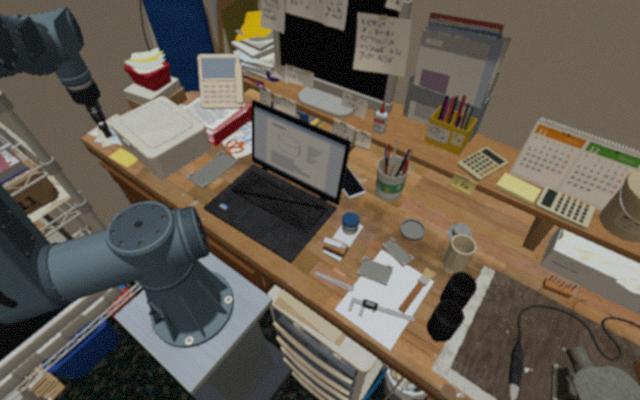

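The top view shows the pile at about (360,215), right of the laptop. The candidate holders are a long grey tray at (212,224), small grey plates at (397,227) and (401,201), and the round dish at (400,176). I'll enlarge both views.

Run:
```python
import cv2,numpy as np
a=cv2.imread('pics/top0.png');s=cv2.imread('pics/scene0.png')
A=cv2.resize(a[160:260,340:460],(720,600),interpolation=cv2.INTER_CUBIC);cv2.imwrite('pics/topz.png',A)
A=cv2.resize(s[200:300,310:440],(780,600),interpolation=cv2.INTER_CUBIC);cv2.imwrite('pics/scz.png',A)
```

```text
(no output)
```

View pics/topz.png

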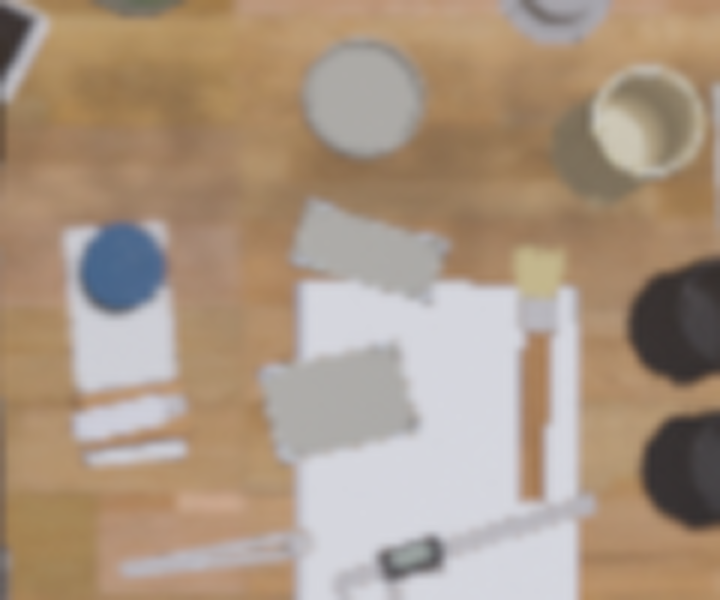

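View pics/scz.png

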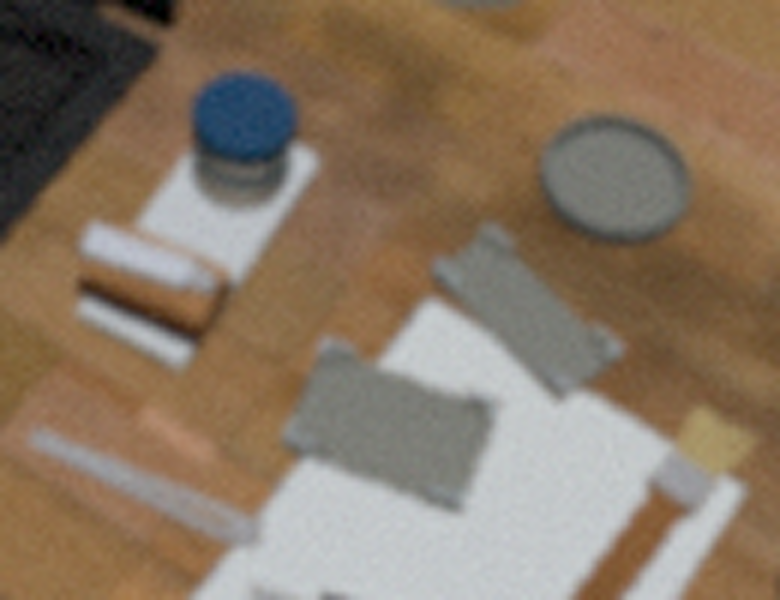

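The crops show the details (top crop is 6x, offset (340,160)):
- **Jar:** lid at crop (122,267).
- **Pile:** the pad runs roughly vertically, with the block and the light stick at (130,418).
- **Slim holder:** (370,250).
- **Block holder:** (340,402).
- **Dish:** (364,98).
- **Ivory cup:** (650,120).

Next I'll compute positions and a wrist-camera viewing pose.

```bash
cat >> h.py <<'E'
from scipy.spatial.transform import Rotation as Ro
def pose():
    o=ctrl.get_obs();q=o['eef_rot'];return np.array(o['eef_pos']),Ro.from_quat([q[1],q[2],q[3],q[0]])
def down(a):  # tool z down, tool y (closing line) at world angle a
    y=np.array([np.cos(a),np.sin(a),0]);z=np.array([0,0,-1.]);return Ro.from_matrix(np.c_[np.cross(y,z),y,z])
def go(p,a,rows=8):
    """total shift in units along tool axes (tool assumed to keep orientation), total turn about tool xyz in units"""
    P,R=pose();best=None
    for k in(0,np.pi):
        rv=(R.inv()*down(a+k)).as_rotvec()
        if best is None or np.linalg.norm(rv)<np.linalg.norm(best): best=rv
    s=R.inv().apply(np.array(p)-P)/.04
    print('shift',s.round(3),'turn',(best/.1).round(3),'| at',P.round(4),'ang y',np.round(np.arctan2(*R.as_matrix()[[1,0],1]),3))
E
python3 - <<'E'
from h import *
np.set_printoptions(precision=4,suppress=True)
# one call for the calibration
c=snap('top','t1.png');s=snap('scene')
f=lambda L:np.array(L,float)/6+[340,160]-.4
def rect(n,L,z):
    X=toz(c,f(L),z)[:,:2];print(n,X.mean(0),'sides',np.linalg.norm(X-np.roll(X,-1,0),axis=1),'ang',np.arctan2(*(X[1]-X[0])[::-1]))
rect('slim',[(312,200),(448,240),(430,300),(293,260)],.006)
rect('block',[(262,372),(398,345),(418,425),(288,460)],.006)
rect('stick',[(74,415),(184,395),(186,415),(76,440)],.045)
g=lambda L:np.array(L,float)/6+[310,200]-.4
print('dish',toz(c,f([(364,98)]),.010),toz(s,g([(615,178)]),.010))
print('lid',toz(c,f([(122,267)]),.065),toz(s,g([(245,115)]),.065))
print('cup',toz(c,f([(646,120)]),.1))
print('padends',toz(c,f([(65,230),(165,222),(88,460),(188,450)]),.011))
a=cv2.imread('pics/t1.png');h=cv2.cvtColor(a,cv2.COLOR_BGR2HSV)[195:255,190:235];print(h[30,22],h[5,2])
print('long',toz(c,[(203,201),(225,201),(223,246),(202,245)],.006))
w=snap('wrist');P,R=pose();print('camtool',R.inv().apply(-np.array(w['R']).T@w['t']-P),R.inv().apply(np.array(w['R'])[2]))
E
```

```text
slim [ 0.4902 -0.3723] sides [0.0909 0.0409 0.0912 0.0411] ang -1.8619057970122257
block [ 0.3935 -0.3511] sides [0.0891 0.0524 0.0862 0.0581] ang -1.376365277483554
stick [ 0.3811 -0.2128] sides [0.0695 0.0125 0.07   0.0155] ang -1.3917321272041183
dish [[ 0.5889 -0.3699  0.01  ]] [[ 0.5901 -0.3675  0.01  ]]
lid [[ 0.4717 -0.2072  0.065 ]] [[ 0.4729 -0.2062  0.065 ]]
cup [[ 0.5572 -0.5244  0.1   ]]
padends [[ 0.5026 -0.1755  0.011 ]
 [ 0.5077 -0.2397  0.011 ]
 [ 0.3556 -0.1888  0.011 ]
 [ 0.3618 -0.2522  0.011 ]]
[ 18   8 169] [ 14  96 165]
long [[0.4916 0.3968 0.006 ]
 [0.4916 0.3104 0.006 ]
 [0.318  0.3121 0.006 ]
 [0.3215 0.3935 0.006 ]]
camtool [ 0.0755 -0.0008 -0.1414] [-0.2938 -0.      0.9559]
```

Run:
```python
from h import *
go([.36,.42,.24],0.18)
```

```text
shift [-4.845 -1.417 -0.225] turn [-6.00e-03  2.00e-03  1.04e+01] | at [0.1975 0.5398 0.231 ] ang y 1.22
```

{"name": "carry_out", "arguments": {
  "plan": "-.9 -.26 -.04 0 0 0; -.9 -.26 -.04 0 0 0; -.9 -.26 -.04 0 0 0; -.9 -.26 -.04 0 0 0; -.9 -.26 -.04 0 0 0; -.34 -.1 -.02 0 0 0; 0 0 0 0 0 .5; 0 0 0 0 0 0",
  "claw": 0.2
}}

```text
time_s: 0.97
eef_pos: [0.3612, 0.42, 0.2401]
eef_rot: [-0.0, 0.201, 0.98, -0.0]
wrist_force: [0.2, -0.4, 0.3]
opening: 0.4
grasp_force: 0.0
```

Run:
```python
from h import *
snap('wrist','w1.png')
import pickle
c=ctrl.camera('wrist');pickle.dump(c,open('w1.pkl','wb'))
go([.43,-.0,.25],0.18); go([.43,-.21,.25],0.18)
```

```text
shift [-5.706 -9.011 -0.251] turn [-3.00e-03 -2.00e-03  9.91e+00] | at [0.36   0.4209 0.24  ] ang y 1.171
shift [ -7.75  -13.847  -0.251] turn [-3.00e-03 -2.00e-03  9.91e+00] | at [0.36   0.4209 0.24  ] ang y 1.171
```

View pics/w1.png

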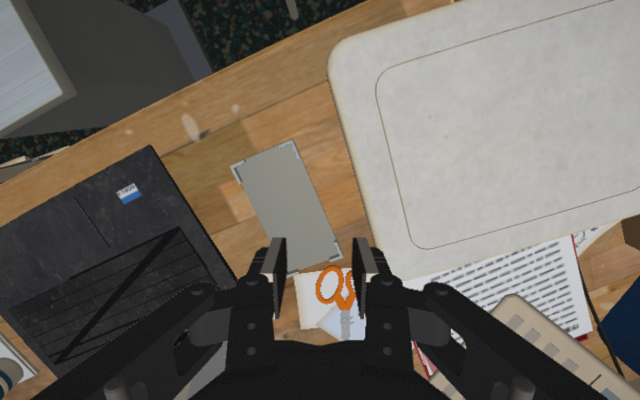

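The wrist view shows nest_long with outer corners at (231,165), (296,141) and (342,260). The fourth is hidden by a finger.

Run:
```python
from h import *
import pickle
c=pickle.load(open('w1.pkl','rb'))
X=toz(c,[(231,165),(296,141),(342,260)],.012)[:,:2]
print(X,np.linalg.norm(X[0]-X[1]),np.linalg.norm(X[2]-X[1]),'ctr',(X[0]+X[2])/2,'ang',np.arctan2(*(X[2]-X[1])[::-1]))
go([.44,-.26,.27],0.18)
```

```text
[[0.31505862 0.31909957]
 [0.31980561 0.4064123 ]
 [0.4931262  0.39814043]] 0.08744167315676686 0.17351786847672637 ctr [0.40409241 0.35862   ] ang -0.047689639024805004
shift [ -8.466 -14.901  -0.751] turn [-3.00e-03 -2.00e-03  9.91e+00] | at [0.36   0.4209 0.24  ] ang y 1.171
```

{"name": "carry_out", "arguments": {
  "plan": "-.46 -.85 -.05 0 0 0; -.46 -.85 -.05 0 0 0; -.46 -.85 -.05 0 0 0; -.46 -.85 -.05 0 0 0; -.46 -.85 -.05 0 0 0; -.46 -.85 -.05 0 0 0; -.46 -.85 -.05 0 0 0; -.46 -.85 -.05 0 0 0"
}}

```text
time_s: 1.73
eef_pos: [0.389, 0.1122, 0.2564]
eef_rot: [0.0, 0.197, 0.98, 0.0]
wrist_force: [0.4, 0.3, 0.4]
opening: 0.399
grasp_force: 0.0
```

{"name": "carry_out", "arguments": {
  "plan": "-.46 -.85 -.05 0 0 0; -.46 -.85 -.05 0 0 0; -.46 -.85 -.05 0 0 0; -.46 -.85 -.05 0 0 0; -.46 -.85 -.05 0 0 0; -.46 -.85 -.05 0 0 0; -.46 -.85 -.05 0 0 0; 0 0 0 0 0 1"
}}

```text
time_s: 2.4
eef_pos: [0.4159, -0.1617, 0.2707]
eef_rot: [0.001, 0.248, 0.969, -0.001]
wrist_force: [-0.6, 0.3, -0.4]
opening: 0.395
grasp_force: 0.0
```

{"name": "carry_out", "arguments": {
  "plan": "0 0 0 0 0 1;0 0 0 0 0 1;0 0 0 0 0 1;0 0 0 0 0 1;0 0 0 0 0 1;0 0 0 0 0 1;0 0 0 0 0 1;0 0 0 0 0 1"
}}

```text
time_s: 3.07
eef_pos: [0.4155, -0.1555, 0.2701]
eef_rot: [0.0, 0.606, 0.795, 0.0]
wrist_force: [-0.6, -0.2, 0.2]
opening: 0.402
grasp_force: 0.0
```

Run:
```python
from h import *
go([.44,-.26,.27],0.18)
```

```text
shift [-2.682e+00 -1.020e-01  2.000e-03] turn [ 0.    -0.     0.882] | at [ 0.4155 -0.1555  0.2701] ang y 0.268
```

{"name": "carry_out", "arguments": {
  "plan": "-.9 -.03 0 0 0 0; -.9 -.03 0 0 0 0; -.88 -.04 0 0 0 0; 0 0 0 0 0 .88; 0 0 0 0 0 0; 0 0 0 0 0 0; 0 0 0 0 0 0; 0 0 0 0 0 0"
}}

```text
time_s: 3.73
eef_pos: [0.4402, -0.2596, 0.2702]
eef_rot: [0.0, 0.639, 0.77, 0.0]
wrist_force: [-0.1, -0.4, 0.3]
opening: 0.403
grasp_force: 0.0
```

Run:
```python
from h import *
import pickle
c=snap('wrist','w2.png');pickle.dump(c,open('w2.pkl','wb'))
```

```text
(no output)
```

View pics/w2.png

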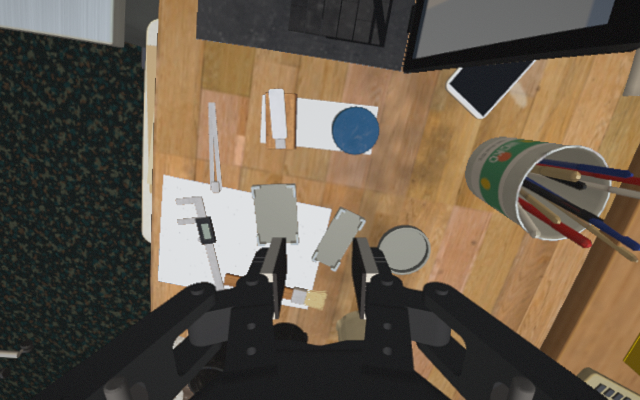

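This view shows everything at once:
- **Stick:** (278,118), with its plug end at (280,142).
- **Block:** (288,120).
- **Jar lid:** (355,130).
- **Block holder:** (275,213).
- **Slim holder:** (338,238).
- **Dish:** (403,249).

I'll zoom in for the corner pixels.

Run:
```python
import cv2
a=cv2.imread('pics/w2.png')
cv2.imwrite('pics/w2z.png',cv2.resize(a[80:280,240:440],(600,600),interpolation=cv2.INTER_CUBIC))
```

```text
(no output)
```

View pics/w2z.png

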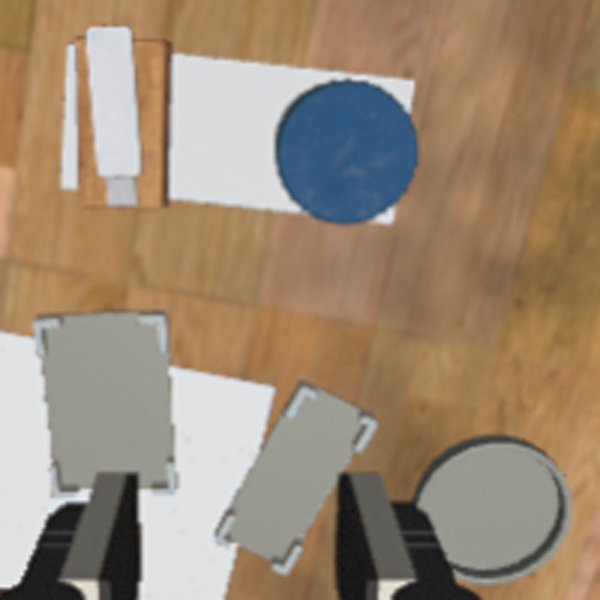

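Run:
```python
from h import *
import pickle
np.set_printoptions(precision=4,suppress=True)
c=pickle.load(open('w2.pkl','rb'))
P=lambda L,z:toz(c,np.array(L,float)/3+[240,80]-.33,z)[:,:2]
def rect(n,L,z):
    X=P(L,z);v=X[2]+X[3]-X[0]-X[1]
    print(n,X.mean(0),'sides',np.linalg.norm(X-np.roll(X,-1,0),axis=1),'long-ang',np.arctan2(v[1],v[0]))
rect('stick',[(87,29),(130,27),(137,204),(107,206)],.045)
rect('stickbody',[(87,29),(130,27),(140,175),(98,178)],.045)
rect('block',[(78,40),(168,40),(166,207),(86,207)],.036)
rect('pad',[(66,44),(62,188),(392,223),(414,80)],.011)
rect('nblock',[(34,318),(167,312),(176,491),(54,496)],.012)
rect('nslim',[(301,382),(377,418),(285,572),(217,540)],.012)
print('lid',P([(347,151)],.065),'dish',P([(492,509),(414,509),(571,509),(492,436),(492,582)],.012))
```

```text
stick [ 0.3811 -0.2126] sides [0.0167 0.0684 0.0123 0.0687] long-ang -1.342817179018459
stickbody [ 0.3796 -0.207 ] sides [0.0167 0.0568 0.0171 0.0573] long-ang -1.3485482402197206
block [ 0.384  -0.2152] sides [0.0358 0.0664 0.0334 0.0665] long-ang -1.4000161111697562
pad [ 0.4288 -0.2124] sides [0.0611 0.1477 0.062  0.1492] long-ang 0.084263518939016
nblock [ 0.3931 -0.3474] sides [0.0615 0.0905 0.0601 0.0906] long-ang -1.3511502116438106
nslim [ 0.4877 -0.3683] sides [0.0409 0.0936 0.0387 0.0925] long-ang -1.8440933047754886
lid [[ 0.4714 -0.2067]] dish [[ 0.5871 -0.3655]
 [ 0.5491 -0.3725]
 [ 0.626  -0.3584]
 [ 0.5766 -0.3278]
 [ 0.5984 -0.4054]]
```

Run:
```python
from h import *
go([.3805,-.210,.038],0.22)
```

```text
shift [ 1.496 -1.238  5.807] turn [ 0.002  0.002 -0.351] | at [ 0.4401 -0.2597  0.2703] ang y 0.185
```

{"name": "carry_out", "arguments": {
  "plan": ".5 -.41 .8 0 0 0; .5 -.41 .8 0 0 0; .5 -.42 .8 0 0 0; 0 0 .8 0 0 -.35; 0 0 .8 0 0 0; 0 0 .7 0 0 0; 0 0 .5 0 0 0; 0 0 0 0 0 0"
}}

```text
time_s: 4.45
eef_pos: [0.378, -0.2079, 0.0587]
eef_rot: [-0.004, 0.626, 0.78, 0.0]
wrist_force: [-0.6, 0.4, -1.1]
opening: 0.401
grasp_force: 0.0
```

Run:
```python
from h import *
go([.3805,-.210,.038],0.22)
snap('wrist','w3.png')
```

```text
shift [-0.069  0.052  0.517] turn [-0.039 -0.06  -0.014] | at [ 0.378  -0.2079  0.0587] ang y 0.219
```

View pics/w3.png

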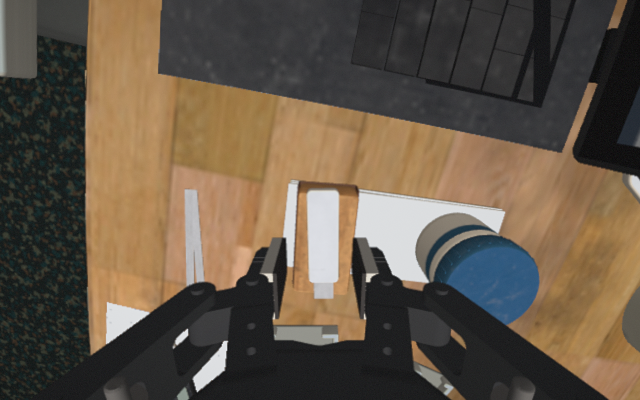

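The stick (columns 307–340) lies centred and lined up between the finger tips (285 and 357). I'll go down and close.

{"name": "carry_out", "arguments": {
  "plan": "-.05 .05 .2 -.04 -.06 0; -.02 0 .2 0 0 0; 0 0 .1 0 0 0; 0 0 0 0 0 0; 0 0 0 0 0 0; 0 0 0 0 0 0; 0 0 0 0 0 0; 0 0 0 0 0 0"
}}

```text
time_s: 5.17
eef_pos: [0.3832, -0.2133, 0.0425]
eef_rot: [0.004, 0.626, 0.78, -0.0]
wrist_force: [1.2, 0.5, 0.6]
opening: 0.403
grasp_force: 0.0
```

{"name": "carry_out", "arguments": {
  "plan": "0 0 0 0 0 0; 0 0 0 0 0 0; 0 0 0 0 0 0; 0 0 0 0 0 0; 0 0 0 0 0 0; 0 0 0 0 0 0; 0 0 0 0 0 0; 0 0 0 0 0 0",
  "claw": 1
}}

```text
time_s: 5.83
eef_pos: [0.3832, -0.2132, 0.0425]
eef_rot: [0.004, 0.626, 0.78, -0.0]
wrist_force: [-1.6, 0.5, 4.8]
opening: 0.176
grasp_force: 58.5
```

{"name": "carry_out", "arguments": {
  "plan": "0 0 -.4 0 0 0; 0 0 -.8 0 0 0; 0 0 -.9 0 0 0; 0 0 -.9 0 0 0; 0 0 -.2 0 0 0; 0 0 0 0 0 0; 0 0 0 0 0 0; 0 0 0 0 0 0"
}}

```text
time_s: 6.5
eef_pos: [0.3814, -0.2116, 0.1683]
eef_rot: [0.002, 0.626, 0.78, -0.0]
wrist_force: [-0.1, -0.0, -1.8]
opening: 0.173
grasp_force: 58.7
```

Run:
```python
from h import *
go([.489,-.370,.17],-1.85+1.571)
c=snap('wrist','w4.png');a=cv2.imread('pics/w4.png');s=cv2.imread('pics/w4.png')[150:400,200:460]
cv2.imwrite('pics/w4.png',a[150:400,180:460])
```

```text
shift [-4.447  1.774 -0.023] turn [0.031 0.028 4.96 ] | at [ 0.3814 -0.2116  0.1683] ang y 0.217
```

View pics/w4.png

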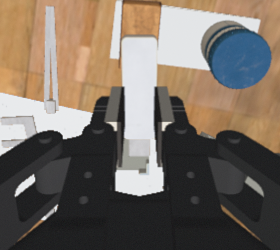

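The stick is held between the pads, hanging straight. I'll take it over to the slim holder.

{"name": "carry_out", "arguments": {
  "plan": "-.8 .32 0 0 0 0; -.8 .32 0 0 0 0; -.8 .32 0 0 0 0; -.8 .32 0 0 0 0; -.8 .32 0 0 0 0; -.45 .17 0 0 0 0; 0 0 0 0 0 .9; 0 0 0 0 0 .9"
}}

```text
time_s: 7.22
eef_pos: [0.4893, -0.3713, 0.1682]
eef_rot: [0.001, 0.696, 0.718, 0.0]
wrist_force: [-0.1, 0.4, -0.7]
opening: 0.178
grasp_force: 58.7
```

{"name": "carry_out", "arguments": {
  "plan": "0 0 0 0 0 .9; 0 0 0 0 0 .9; 0 0 0 0 0 .9; 0 0 .6 0 0 .45; 0 0 .8 0 0 0; 0 0 .8 0 0 0; 0 0 0 0 0 0; 0 0 0 0 0 0"
}}

```text
time_s: 7.88
eef_pos: [0.4883, -0.3693, 0.0798]
eef_rot: [-0.0, 0.798, 0.602, 0.0]
wrist_force: [0.6, 0.0, -0.5]
opening: 0.177
grasp_force: 58.7
```

Run:
```python
from h import *
go([.489,-.370,.010],-1.85+1.571)
c=snap('wrist','w5.png')
```

```text
shift [-0.013  0.023  1.746] turn [-0.004 -0.009  0.009] | at [ 0.4883 -0.3693  0.0798] ang y -0.278
```

View pics/w5.png

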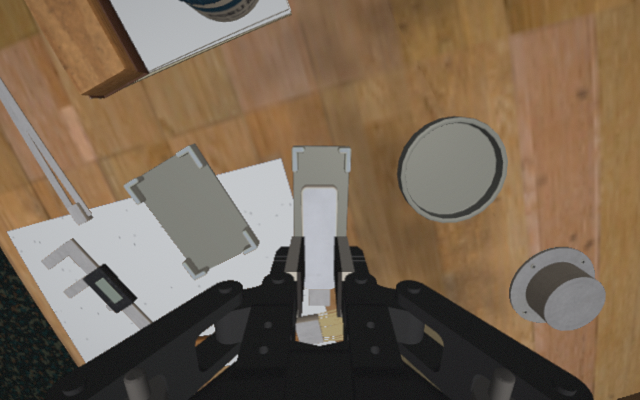

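Run:
```python
from h import *
np.set_printoptions(precision=4,suppress=True)
c=ctrl.camera('wrist')
print('slim near end',toz(c,[(293,148),(350,148)],.012).mean(0),'expected',[.489+.047*np.cos(1.292),-.370+.047*np.sin(1.292)])
print('stick end',toz(c,[(304,187),(337,187)],.082).mean(0),'expected',[.489+.035*np.cos(1.292),-.370+.035*np.sin(1.292)])
X=toz(c,[(125,185),(190,147),(258,243),(193,279)],.012)[:,:2];v=X[2]+X[3]-X[0]-X[1];print('block',X.mean(0),np.arctan2(v[1],v[0]))
print('dish',toz(c,[(453,169)],.012))
```

```text
slim near end [ 0.5034 -0.3287  0.012 ] expected [np.float64(0.5019343366424815), np.float64(-0.32481479295589144)]
stick end [ 0.4997 -0.3371  0.082 ] expected [np.float64(0.49863195281886924), np.float64(-0.33635144156289787)]
block [ 0.3948 -0.3514] -1.3435415987585135
dish [[ 0.5913 -0.3693  0.012 ]]
```

{"name": "carry_out", "arguments": {
  "plan": "-.04 .02 .4 0 0 0; -.04 0 .4 0 0 0; 0 0 .4 0 0 0; 0 0 .3 0 0 0; 0 0 .13 0 0 0; 0 0 .08 0 0 0; 0 0 0 0 0 0; 0 0 0 0 0 0"
}}

```text
time_s: 8.65
eef_pos: [0.4911, -0.3757, 0.0161]
eef_rot: [0.004, 0.798, 0.602, 0.001]
wrist_force: [0.2, -0.4, -0.4]
opening: 0.175
grasp_force: 58.7
```

{"name": "carry_out", "arguments": {
  "plan": "0 0 0 0 0 0; 0 0 0 0 0 0; 0 0 0 0 0 0; 0 0 0 0 0 0; 0 0 0 0 0 0; 0 0 0 0 0 0; 0 0 0 0 0 0; 0 0 0 0 0 0"
}}

```text
time_s: 9.32
eef_pos: [0.4905, -0.3751, 0.0151]
eef_rot: [0.004, 0.798, 0.602, 0.001]
wrist_force: [-0.1, 1.2, 0.0]
opening: 0.173
grasp_force: 58.7
```

{"name": "carry_out", "arguments": {
  "plan": "0 0 .05 0 0 0; 0 0 .05 0 0 0; 0 0 0 0 0 0; 0 0 0 0 0 0; 0 0 0 0 0 0; 0 0 0 0 0 0; 0 0 0 0 0 0; 0 0 0 0 0 0"
}}

```text
time_s: 9.98
eef_pos: [0.4906, -0.3752, 0.0111]
eef_rot: [0.004, 0.798, 0.602, 0.001]
wrist_force: [0.1, -0.5, -0.1]
opening: 0.172
grasp_force: 58.7
```

{"name": "carry_out", "arguments": {
  "plan": "0 0 .03 0 0 0; 0 0 0 0 0 0; 0 0 0 0 0 0; 0 0 0 0 0 0; 0 0 0 0 0 0; 0 0 0 0 0 0; 0 0 0 0 0 0; 0 0 0 0 0 0"
}}

```text
time_s: 10.65
eef_pos: [0.4906, -0.3752, 0.0099]
eef_rot: [0.004, 0.798, 0.602, 0.001]
wrist_force: [-0.2, -0.5, 0.2]
opening: 0.172
grasp_force: 58.7
```

{"name": "carry_out", "arguments": {
  "plan": "0 0 0 0 0 0; 0 0 0 0 0 0; 0 0 0 0 0 0; 0 0 0 0 0 0; 0 0 -.5 0 0 0; 0 0 -.9 0 0 0; 0 0 -.9 0 0 0; 0 0 -.9 0 0 0",
  "claw": 0.3
}}

```text
time_s: 11.32
eef_pos: [0.4895, -0.3741, 0.1388]
eef_rot: [0.003, 0.798, 0.602, 0.001]
wrist_force: [1.3, -0.7, -1.3]
opening: 0.348
grasp_force: 0.0
```

{"name": "carry_out", "arguments": {
  "plan": "0 0 -.8 0 0 0; 0 0 0 0 0 -.9; 0 0 0 0 0 -.9; 0 0 0 0 0 -.9; 0 0 0 0 0 -.9; 0 0 0 0 0 -.9; 0 0 0 0 0 0; 0 0 0 0 0 0",
  "claw": -0.4
}}

```text
time_s: 11.98
eef_pos: [0.4897, -0.3743, 0.1698]
eef_rot: [0.004, 0.645, 0.764, -0.0]
wrist_force: [-0.6, 0.6, 0.5]
opening: 0.7
grasp_force: 0.0
```

Run:
```python
from h import *
go([.384,-.2155,.1],0.171)
c=snap('wrist','w6.png')
```

```text
shift [ 4.369 -1.943  1.713] turn [ 0.043  0.058 -0.017] | at [ 0.4897 -0.3743  0.1698] ang y 0.169
```

View pics/w6.png

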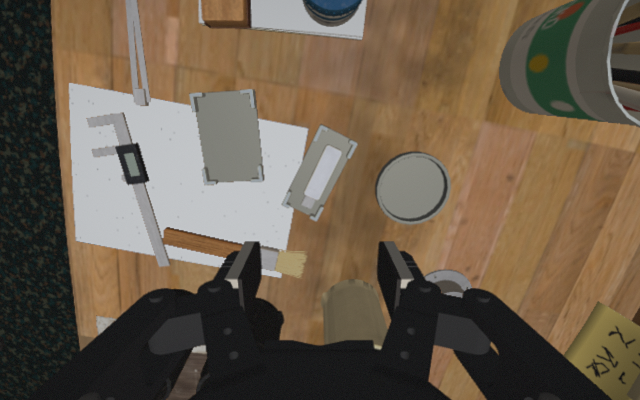

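The stick lies inside the slim holder at (322,172), lined up with it. The block holder is at (229,138) and the dish at (413,187), both clear. Next is the block.

{"name": "carry_out", "arguments": {
  "plan": ".73 -.32 0 .04 .06 0; .73 -.32 0 0 0 0; .73 -.32 0 0 0 0; .73 -.32 0 0 0 0; .73 -.32 0 0 0 0; .72 -.33 .5 0 0 0; 0 0 .6 0 0 0; 0 0 0 0 0 0"
}}

```text
time_s: 12.7
eef_pos: [0.381, -0.2121, 0.1224]
eef_rot: [-0.003, 0.644, 0.765, 0.0]
wrist_force: [-0.2, 0.0, -0.3]
opening: 0.701
grasp_force: 0.0
```

{"name": "carry_out", "arguments": {
  "plan": "0 0 .5 0 0 0; 0 0 0 0 0 0; 0 0 0 0 0 0; 0 0 0 0 0 0; 0 0 0 0 0 0; 0 0 0 0 0 0; 0 0 0 0 0 0; 0 0 0 0 0 0"
}}

```text
time_s: 13.37
eef_pos: [0.384, -0.2156, 0.1061]
eef_rot: [0.0, 0.644, 0.765, 0.0]
wrist_force: [-0.8, 0.3, 0.6]
opening: 0.699
grasp_force: 0.0
```

Run:
```python
from h import *
go([.384,-.2155,.016],0.171)
c=snap('wrist','w7.png')
```

```text
shift [ 3.000e-03 -1.000e-03  2.252e+00] turn [0.007 0.005 0.009] | at [ 0.384  -0.2156  0.1061] ang y 0.172
```

View pics/w7.png

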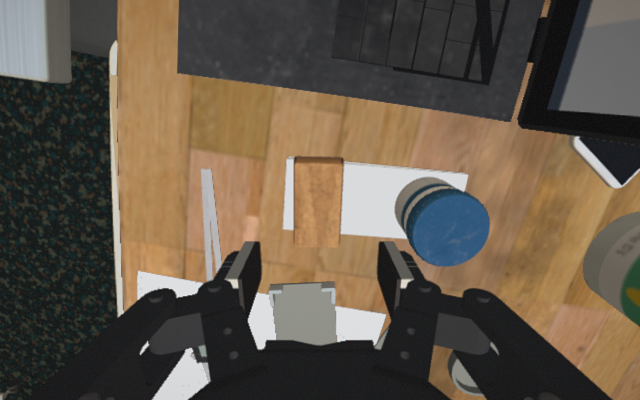

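The block (columns 294–342, rows 157–247) is centred and parallel between the fingers. I'll go down and grip it.

{"name": "carry_out", "arguments": {
  "plan": "0 0 .5 0 0 0; 0 0 .5 0 0 0; 0 0 .5 0 0 0; 0 0 .4 0 0 0; 0 0 .25 0 0 0; 0 0 .1 0 0 0; 0 0 0 0 0 0; 0 0 0 0 0 0"
}}

```text
time_s: 14.08
eef_pos: [0.3841, -0.2156, 0.0161]
eef_rot: [0.0, 0.644, 0.765, 0.0]
wrist_force: [0.0, -0.0, 1.0]
opening: 0.698
grasp_force: 0.0
```

{"name": "carry_out", "arguments": {
  "plan": "0 0 0 0 0 0; 0 0 0 0 0 0; 0 0 0 0 0 0; 0 0 0 0 0 0; 0 0 0 0 0 0; 0 0 0 0 0 0; 0 0 0 0 0 0; 0 0 0 0 0 0",
  "claw": 1
}}

```text
time_s: 14.75
eef_pos: [0.3846, -0.2161, 0.0169]
eef_rot: [0.001, 0.644, 0.765, 0.0]
wrist_force: [-0.4, 0.9, 5.8]
opening: 0.41
grasp_force: 60.7
```

Run:
```python
from h import *
go([.394,-.351,.12],-1.347+1.571)
```

```text
shift [-3.367 -0.343 -2.573] turn [ 0.016  0.019 -0.519] | at [ 0.3846 -0.2161  0.0169] ang y 0.172
```

{"name": "carry_out", "arguments": {
  "plan": "0 0 -.5 0 0 0; 0 0 -.8 0 0 0; 0 0 -.8 0 0 0; -.6 -.06 -.4 0 0 0; -.8 -.08 0 0 0 0; -.8 -.08 0 0 0 0; -.8 -.08 0 0 0 0; -.37 -.04 0 0 0 -.52"
}}

```text
time_s: 15.42
eef_pos: [0.3938, -0.3545, 0.1168]
eef_rot: [0.002, 0.624, 0.781, -0.001]
wrist_force: [-0.2, -0.6, -1.0]
opening: 0.41
grasp_force: 60.3
```

{"name": "carry_out", "arguments": {
  "plan": "0 0 0 0 0 0; 0 0 .6 0 0 0; 0 0 .6 0 0 0; 0 0 .5 0 0 0; 0 0 0 0 0 0; 0 0 0 0 0 0; 0 0 0 0 0 0; 0 0 0 0 0 0"
}}

```text
time_s: 16.08
eef_pos: [0.3943, -0.3512, 0.0493]
eef_rot: [0.001, 0.624, 0.782, -0.0]
wrist_force: [-0.1, -0.4, -1.7]
opening: 0.413
grasp_force: 60.2
```

Run:
```python
from h import *
go([.394,-.351,.009],-1.347+1.571)
c=snap('wrist','w8.png')
```

```text
shift [ 0.008 -0.008  1.008] turn [0.014 0.024 0.001] | at [ 0.3943 -0.3512  0.0493] ang y 0.224
```

View pics/w8.png

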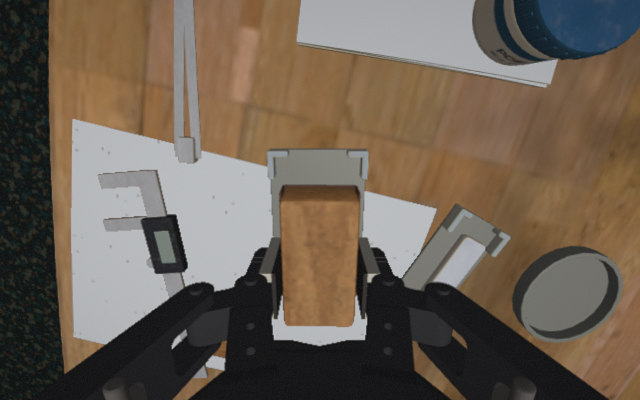

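The block is held square over the holder. The holder's near corners are at (268,152) and (368,152), and the block's top edge is at row 198. I'll check the lengthwise offset.

Run:
```python
from h import *
np.set_printoptions(precision=4,suppress=True)
c=ctrl.camera('wrist');u=np.array([np.cos(1.795),np.sin(1.795)]);P,_=pose()
a=toz(c,[(268,152),(368,152)],.012).mean(0)[:2];b=toz(c,[(281,198),(360,198)],P[2]-.006+.025).mean(0)[:2]
print('nest ctr',a-.046*u,'block ctr',b-.034*u)
```

```text
nest ctr [ 0.3928 -0.3506] block ctr [ 0.3938 -0.3493]
```

{"name": "carry_out", "arguments": {
  "plan": "-.02 0 .3 0 0 0; 0 -.02 .3 0 0 0; 0 0 .2 0 0 0; 0 0 .1 0 0 0; 0 0 .08 0 0 0; 0 0 0 0 0 0; 0 0 0 0 0 0; 0 0 0 0 0 0"
}}

```text
time_s: 16.85
eef_pos: [0.392, -0.3503, 0.009]
eef_rot: [-0.002, 0.624, 0.782, 0.001]
wrist_force: [-5.7, 7.6, 17.2]
opening: 0.405
grasp_force: 62.6
```

{"name": "carry_out", "arguments": {
  "plan": "0 0 -.02 0 0 0; 0 0 0 0 0 0; 0 0 0 0 0 0; 0 0 0 0 0 0; 0 0 0 0 0 0; 0 0 -.3 0 0 0; 0 0 -.6 0 0 0; 0 0 -.8 0 0 0",
  "claw": -0.15
}}

```text
time_s: 17.52
eef_pos: [0.3915, -0.3497, 0.0764]
eef_rot: [-0.002, 0.624, 0.782, 0.001]
wrist_force: [-0.3, -0.4, -0.3]
opening: 0.577
grasp_force: 0.0
```

{"name": "carry_out", "arguments": {
  "plan": "0 0 -.8 0 0 0; 0 0 -.8 0 0 0; 0 0 -.8 0 0 0; 0 0 0 0 0 0; 0 0 0 0 0 0; 0 0 0 0 0 0; 0 0 0 0 0 0; 0 0 0 0 0 0",
  "claw": -1
}}

```text
time_s: 18.18
eef_pos: [0.3921, -0.3505, 0.1717]
eef_rot: [-0.001, 0.624, 0.782, 0.001]
wrist_force: [0.6, 0.0, 0.1]
opening: 0.999
grasp_force: 0.0
```

Run:
```python
from h import *
go([.473,-.2075,.15],0.22);go([.473,-.2075,.15],0.084+1.571)
c=snap('wrist','w9.png')
```

```text
shift [3.036 2.766 0.548] turn [-0.009 -0.03   0.04 ] | at [ 0.3921 -0.3505  0.1717] ang y 0.224
shift [3.036 2.766 0.548] turn [ 1.400e-02 -3.100e-02 -1.431e+01] | at [ 0.3921 -0.3505  0.1717] ang y 0.224
```

View pics/w9.png

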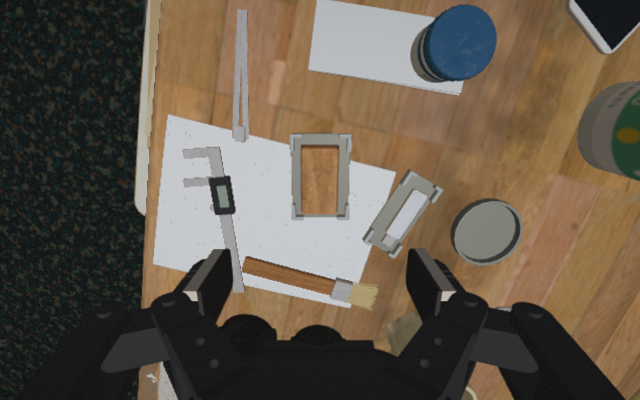

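All 14 pictures are used, so I'll rely on colour masks from here. This last view shows the block inside its holder at (320,175) and the stick inside the slim holder at (405,213). Next is the jar.

{"name": "carry_out", "arguments": {
  "plan": ".6 .55 0 0 0 0; .6 .55 0 0 0 0; .6 .55 0 0 0 0; .6 .55 0 0 0 0; .64 .57 0 0 0 0; 0 0 0 0 0 0; 0 0 0 0 0 0; 0 0 0 0 0 0"
}}

```text
time_s: 18.9
eef_pos: [0.4735, -0.2081, 0.1726]
eef_rot: [-0.001, 0.623, 0.782, -0.0]
wrist_force: [0.4, -0.8, -0.1]
opening: 0.994
grasp_force: 0.0
```

Run:
```python
from h import *
c=ctrl.camera('wrist');h=cv2.cvtColor(c['pixels'],cv2.COLOR_RGB2HSV)
m=cv2.inRange(h,(98,120,40),(118,255,255));n,l,s,ct=cv2.connectedComponentsWithStats(m)
k=1+np.argmax(s[1:,4]);print(s[k],ct[k])
cn=max(cv2.findContours((l==k).astype('u1')*1,0,2)[0],key=len) if 0 else max(cv2.findContours(np.uint8(l==k),0,2)[0],key=len)
for z in(.065,):
    p=toz(c,cn[:,0],z); print(cv2.minEnclosingCircle(np.float32(p[:,:2]*1000)),p[:,:2].min(0),p[:,:2].max(0))
go([.473,-.2075,.025],0.22)
```

```text
[ 289  160   60   61 2783] [318.41358246 189.99676608]
((471.67138671875, -205.95919799804688), 27.004627227783203) [ 0.44595647 -0.23280875] [ 0.49771832 -0.17937973]
shift [2.900e-02 1.000e-03 3.693e+00] turn [-0.007 -0.007  0.037] | at [ 0.4733 -0.2087  0.1727] ang y 0.224
```

{"name": "carry_out", "arguments": {
  "plan": ".06 -.03 .7 0 0 0; 0 0 .7 0 0 0; 0 0 .7 0 0 0; 0 0 .6 0 0 0; 0 0 .5 0 0 0; 0 0 .3 0 0 0; 0 0 .2 0 0 0; 0 0 0 0 0 0"
}}

```text
time_s: 19.62
eef_pos: [0.471, -0.2063, 0.0239]
eef_rot: [-0.001, 0.624, 0.781, 0.0]
wrist_force: [0.1, -0.0, 0.4]
opening: 0.995
grasp_force: 0.0
```

{"name": "carry_out", "arguments": {
  "plan": "0 0 0 0 0 0; 0 0 0 0 0 0; 0 0 0 0 0 0; 0 0 0 0 0 0; 0 0 0 0 0 0; 0 0 0 0 0 0; 0 0 0 0 0 0; 0 0 0 0 0 0",
  "claw": 1
}}

```text
time_s: 20.28
eef_pos: [0.4732, -0.207, 0.0269]
eef_rot: [0.002, 0.624, 0.782, 0.0]
wrist_force: [-1.4, 0.5, 7.3]
opening: 0.621
grasp_force: 62.3
```

Run:
```python
from h import *
go([.590,-.3685,.12],0.22)
```

```text
shift [-4.59   1.953 -2.312] turn [0.02  0.023 0.043] | at [ 0.4732 -0.207   0.0269] ang y 0.224
```

{"name": "carry_out", "arguments": {
  "plan": "0 0 -.4 0 0 0; 0 0 -.8 0 0 0; 0 0 -.8 0 0 0; -.5 .22 -.3 0 0 0; -.8 .34 0 0 0 0; -.8 .34 0 0 0 0; -.8 .34 0 0 0 0; -.8 .34 0 0 0 0"
}}

```text
time_s: 20.95
eef_pos: [0.5676, -0.3376, 0.1179]
eef_rot: [0.0, 0.623, 0.782, 0.0]
wrist_force: [-0.1, -0.2, -1.3]
opening: 0.615
grasp_force: 63.2
```

{"name": "carry_out", "arguments": {
  "plan": "-.7 .3 0 0 0 0; -.19 .07 0 0 0 0; 0 0 .5 0 0 0; 0 0 .5 0 0 0; 0 0 .4 0 0 0; 0 0 0 0 0 0; 0 0 0 0 0 0; 0 0 0 0 0 0"
}}

```text
time_s: 21.62
eef_pos: [0.5895, -0.368, 0.0625]
eef_rot: [0.001, 0.624, 0.782, 0.0]
wrist_force: [0.1, 0.0, -1.1]
opening: 0.619
grasp_force: 63.4
```

Run:
```python
from h import *
go([.590,-.3685,.020],0.22)
c=ctrl.camera('wrist');h=cv2.cvtColor(c['pixels'],cv2.COLOR_RGB2HSV)
m=cv2.inRange(h,(98,120,40),(118,255,255));print(cv2.connectedComponentsWithStats(m)[2][1:][:,:].tolist()[:6])
```

```text
shift [-0.015  0.008  1.064] turn [0.011 0.009 0.043] | at [ 0.5895 -0.368   0.0625] ang y 0.224
[[278, 213, 83, 20, 232], [255, 225, 129, 121, 12071]]
```

{"name": "carry_out", "arguments": {
  "plan": "0 0 .3 0 0 0; 0 0 .3 0 0 0; 0 0 .2 0 0 0; 0 0 .1 0 0 0; 0 0 .08 0 0 0; 0 0 .05 0 0 0; 0 0 0 0 0 0; 0 0 0 0 0 0"
}}

```text
time_s: 22.33
eef_pos: [0.5893, -0.368, 0.0203]
eef_rot: [0.0, 0.624, 0.782, 0.0]
wrist_force: [0.5, -0.2, -1.2]
opening: 0.622
grasp_force: 63.5
```

{"name": "carry_out", "arguments": {
  "plan": "0 0 .03 0 0 0; 0 0 .02 0 0 0; 0 0 0 0 0 0; 0 0 0 0 0 0; 0 0 0 0 0 0; 0 0 0 0 0 0; 0 0 0 0 0 0; 0 0 0 0 0 0"
}}

```text
time_s: 23.0
eef_pos: [0.5894, -0.3682, 0.0191]
eef_rot: [0.001, 0.624, 0.782, 0.0]
wrist_force: [-1.6, 1.2, 5.7]
opening: 0.616
grasp_force: 63.6
```

{"name": "carry_out", "arguments": {
  "plan": "0 0 0 0 0 0; 0 0 0 0 0 0; 0 0 0 0 0 0; 0 0 0 0 0 0; 0 0 -.3 0 0 0; 0 0 -.6 0 0 0; 0 0 -.8 0 0 0; 0 0 -.8 0 0 0",
  "claw": -1
}}

```text
time_s: 23.67
eef_pos: [0.5884, -0.3674, 0.1189]
eef_rot: [-0.001, 0.624, 0.782, 0.0]
wrist_force: [0.8, -0.4, 0.7]
opening: 1.004
grasp_force: 0.0
```

{"name": "carry_out", "arguments": {
  "plan": "0 0 -.8 0 0 0; 0 0 -.8 0 0 0; .8 -.68 0 0 0 0; .8 -.68 0 0 0 0; .8 -.68 0 0 0 0; .8 -.68 0 0 0 0; .8 -.68 0 0 0 0; 0 0 0 0 0 -.9"
}}

```text
time_s: 24.33
eef_pos: [0.4152, -0.2361, 0.1795]
eef_rot: [-0.005, 0.588, 0.809, 0.001]
wrist_force: [0.0, 0.6, -0.0]
opening: 0.998
grasp_force: 0.0
```

{"name": "carry_out", "arguments": {
  "plan": "0 0 0 0 0 -1; 0 0 0 0 0 -1; 0 0 0 0 0 -1; 0 0 0 0 0 -1; 0 0 0 0 0 -1; 0 0 0 0 0 -1; 0 0 0 0 0 -1; 0 0 0 0 0 -1"
}}

```text
time_s: 25.0
eef_pos: [0.4222, -0.2432, 0.183]
eef_rot: [0.001, 0.224, 0.975, -0.0]
wrist_force: [-0.1, 0.7, 0.4]
opening: 1.002
grasp_force: 0.0
```

{"name": "carry_out", "arguments": {
  "plan": "0 0 0 0 0 -1; 0 0 0 0 0 -1; 0 0 0 0 0 -1; 0 0 0 0 0 -1; 0 0 0 0 0 -1; 0 0 0 0 0 -.4; 0 0 0 0 0 0; 0 0 0 0 0 0"
}}

```text
time_s: 25.67
eef_pos: [0.4222, -0.2432, 0.1827]
eef_rot: [0.0, -0.041, 0.999, -0.0]
wrist_force: [0.2, -0.1, 0.6]
opening: 1.003
grasp_force: 0.0
```

```bash
cat > pad.py <<'E'
from h import *
def findpad(z,name='wrist'):
    c=ctrl.camera(name);h=cv2.cvtColor(c['pixels'],cv2.COLOR_RGB2HSV)
    m=cv2.inRange(h,(0,0,185),(180,40,255))
    for cn in cv2.findContours(m,0,2)[0]:
        if cv2.contourArea(cn)<300: continue
        p=toz(c,cn[:,0],z)[:,:2];r=cv2.minAreaRect(np.float32(p*1000))
        print(cv2.boundingRect(cn),cv2.contourArea(cn),np.round(r[0],1),np.round(r[1],1),round(r[2],2))
E
python3 - <<'E'
from pad import *
findpad(.011);print();findpad(.011,'top')
go([.4288,-.2124,.05],1.655)
E
```

```text
(172, 213, 59, 29) 703.0 [ 489.9 -372.8] [67.5 17.3] 74.46
(0, 213, 30, 61) 1013.5 [ 535.7 -606.9] [32.7 83.2] 88.62
(318, 114, 62, 134) 7439.5 [ 428.1 -212.6] [148.3  63.1] 4.68
(80, 0, 179, 210) 18059.5 [ 360.5 -402. ] [182.9 207.3] 88.53
(191, 0, 27, 23) 397.0 [ 268.9 -364.2] [19.5 20.5] 17.52
(74, 0, 113, 57) 4139.0 [ 290.6 -437. ] [ 50.3 111.9] 2.56

(330, 293, 17, 80) 831.5 [   2.1 -125.7] [ 59.4 284.6] 89.71
(350, 276, 76, 13) 664.5 [ 184.7 -312.2] [281.6  44.3] 89.83
(463, 246, 103, 24) 659.0 [ 252.1 -794.7] [393.4  78.4] 81.06
(389, 208, 48, 65) 2088.0 [ 345.1 -410.7] [177.6 242.5] 87.95
(31, 149, 65, 60) 1815.5 [589.7 975.3] [251.3 259.8] 10.07
(192, 139, 40, 62) 1419.5 [617.  365.9] [148.4 244. ] 89.7
(499, 132, 67, 16) 777.0 [ 737.  -900.6] [ 61.9 267.8] 0.42
(62, 89, 134, 180) 11706.0 [592.  701.5] [464.7 749. ] 85.35
(541, 75, 34, 35) 632.0 [  929.4 -1016.2] [142.8 121.8] 57.79
shift [-0.224  0.754  3.312] turn [-0.003  0.007 -0.024] | at [ 0.4222 -0.2432  0.1825] ang y 1.653
```

{"name": "carry_out", "arguments": {
  "plan": "-.1 .38 .6 0 0 0; -.12 .38 .6 0 0 0; 0 0 .8 0 0 0; 0 0 .8 0 0 0; 0 0 .7 0 0 0; 0 0 .4 0 0 0; 0 0 0 0 0 0; 0 0 0 0 0 0"
}}

```text
time_s: 26.43
eef_pos: [0.428, -0.2116, 0.0257]
eef_rot: [-0.001, -0.041, 0.999, 0.001]
wrist_force: [-0.3, -0.3, -0.1]
opening: 1.003
grasp_force: 0.0
```

{"name": "carry_out", "arguments": {
  "plan": "0 0 .3 0 0 0; 0 0 .2 0 0 0; 0 0 .14 0 0 0; 0 0 0 0 0 0; 0 0 0 0 0 0; 0 0 0 0 0 0; 0 0 0 0 0 0; 0 0 0 0 0 0"
}}

```text
time_s: 27.1
eef_pos: [0.4287, -0.2122, 0.0009]
eef_rot: [0.0, -0.042, 0.999, -0.0]
wrist_force: [0.3, -0.2, -0.2]
opening: 0.996
grasp_force: 0.0
```

Run:
```python
from h import *
go([.4285,-.2125,-.001],1.653)
```

```text
shift [ 0.006 -0.006  0.048] turn [-0.004  0.008  0.01 ] | at [ 0.4287 -0.2122  0.0009] ang y 1.654
```

{"name": "carry_out", "arguments": {
  "plan": "0 0 .05 0 0 0; 0 0 0 0 0 0; 0 0 0 0 0 0; 0 0 0 0 0 0; 0 0 0 0 0 0; 0 0 0 0 0 0; 0 0 0 0 0 0; 0 0 0 0 0 0",
  "claw": 1
}}

```text
time_s: 27.77
eef_pos: [0.4285, -0.2121, -0.0011]
eef_rot: [0.0, -0.042, 0.999, 0.0]
wrist_force: [-2.0, 1.7, 6.3]
opening: 0.712
grasp_force: 64.8
```

{"name": "carry_out", "arguments": {
  "plan": "0 0 -.3 0 0 0; 0 0 -.7 0 0 0; 0 0 -.8 0 0 0; 0 0 -.8 0 0 0; 0 0 -.8 0 0 0; 0 0 -.8 0 0 0; .6 0 0 0 0 0; .5 0 0 0 0 0"
}}

```text
time_s: 28.43
eef_pos: [0.3853, -0.2167, 0.1688]
eef_rot: [0.002, -0.042, 0.999, -0.002]
wrist_force: [-1.1, -0.1, -1.8]
opening: 0.719
grasp_force: 65.6
```

Run:
```python
from h import *
print(ctrl.get_obs()['opening'],ctrl.get_obs()['grasp_force']);go([.404,.3586,.16],1.523)
```

```text
0.7188816024531044 65.63789963722229
shift [-1.682 14.292  0.173] turn [-0.035  0.036  1.326] | at [ 0.3853 -0.2167  0.1688] ang y 1.656
```

{"name": "carry_out", "arguments": {
  "plan": "-.08 .8 0 0 0 0; -.08 .8 0 0 0 0; -.08 .8 0 0 0 0; -.08 .8 0 0 0 0; -.08 .8 0 0 0 0; -.08 .8 0 0 0 0; -.08 .8 0 0 0 0; -.08 .8 0 0 0 0"
}}

```text
time_s: 29.1
eef_pos: [0.3883, 0.0431, 0.1665]
eef_rot: [0.0, -0.041, 0.999, 0.0]
wrist_force: [1.0, -0.2, 0.2]
opening: 0.715
grasp_force: 65.6
```

{"name": "carry_out", "arguments": {
  "plan": "-.1 .8 0 0 0 0; -.1 .8 0 0 0 0; -.1 .8 0 0 0 0; -.1 .8 0 0 0 0; -.1 .8 0 0 0 0; -.1 .8 0 0 0 0; -.1 .8 0 0 0 0; 0 0 0 0 0 0"
}}

```text
time_s: 29.77
eef_pos: [0.3977, 0.2715, 0.1666]
eef_rot: [0.0, -0.043, 0.999, 0.001]
wrist_force: [0.6, 0.3, -0.3]
opening: 0.716
grasp_force: 65.7
```

Run:
```python
from h import *
go([.404,.3586,.10],1.523)
```

```text
shift [-0.345  2.151  1.672] turn [0.024 0.007 1.347] | at [0.3977 0.2715 0.1666] ang y 1.658
```

{"name": "carry_out", "arguments": {
  "plan": "-.11 .7 0 0 0 0; -.11 .7 0 0 0 0; -.12 .75 0 0 0 0; 0 0 .4 0 0 .7; 0 0 .6 0 0 .65; 0 0 .6 0 0 0; 0 0 0 0 0 0; 0 0 0 0 0 0"
}}

```text
time_s: 30.43
eef_pos: [0.4033, 0.353, 0.1014]
eef_rot: [-0.002, 0.026, 1.0, -0.001]
wrist_force: [0.3, 0.0, 1.1]
opening: 0.721
grasp_force: 65.7
```

Run:
```python
from pad import *
from pad import *
go([.404,.3586,.002],1.523); P,_=pose()
# pad (white) seen now at z=P+.0121, nest floor (grey) and its corners: use top and wrist
findpad(P[2]+.0121)
for n in('top','scene','wrist'):
    c=ctrl.camera(n);x=proj(c,[.404,.3586,.003])[0].round(0);print(n,x)
c=ctrl.camera('wrist');E=np.array
t=-.048;R=E([[np.cos(t),-np.sin(t)],[np.sin(t),np.cos(t)]])
X=[np.r_[R@E([a*.0875,b*.0435])+[.404,.3586],.012] for a,b in((-1,-1),(-1,1),(1,1),(1,-1))]
print(proj(c,X).round(0).tolist());cv2.imwrite('pics/w10.png',c['pixels'][:,:,::-1])
```

```text
shift [-0.019  0.146  2.484] turn [-0.02  -0.032 -0.038] | at [0.4033 0.353  0.1014] ang y 1.519
(464, 370, 23, 30) 329.5 [489.2 435.3] [28.3 11.2] 31.27
(247, 109, 145, 240) 29913.0 [391.7 356.5] [ 67.4 124.1] 86.98
(567, 104, 73, 240) 9000.0 [404.7 494.9] [138.1  42.1] 16.03
(510, 0, 130, 388) 22483.5 [401.  479.7] [219.   72.6] 15.88
top [212. 224.]
scene [213. 170.]
wrist [324. 195.]
[[266.0, 85.0], [384.0, 84.0], [372.0, 289.0], [276.0, 290.0]]
```

Run:
```python
from h import *
c=ctrl.camera('wrist');hs=cv2.cvtColor(c['pixels'],cv2.COLOR_RGB2HSV)
for u in(290,320,350):print(u,[tuple(int(v) for v in hs[r,u,1:]) for r in range(72,114,2)])
for r in(90,98):print(r,[(x,int(hs[r,x,1]),int(hs[r,x,2])) for x in list(range(255,282,2))+list(range(370,398,2))])
print(pose()[0], proj(c,[[.3166,.3628,.003],[.3166,.3628,.012]]))
```

```text
290 [(127, 142), (136, 139), (131, 140), (127, 143), (128, 145), (130, 145), (133, 149), (43, 125), (15, 155), (13, 154), (15, 155), (16, 155), (15, 155), (16, 155), (15, 155), (15, 153), (16, 155), (13, 154), (13, 163), (7, 216), (6, 214)]
320 [(125, 174), (125, 172), (128, 171), (126, 168), (121, 165), (119, 165), (117, 161), (15, 154), (16, 155), (15, 156), (16, 155), (15, 156), (16, 156), (13, 155), (15, 156), (15, 156), (15, 156), (15, 155), (12, 169), (6, 216), (5, 214)]
350 [(138, 176), (137, 170), (137, 168), (120, 172), (116, 170), (120, 160), (28, 117), (18, 114), (18, 131), (15, 157), (13, 157), (16, 157), (16, 156), (15, 156), (15, 155), (15, 156), (16, 157), (18, 156), (8, 165), (6, 216), (7, 215)]
90 [(255, 137, 147), (257, 134, 148), (259, 136, 146), (261, 68, 132), (263, 26, 187), (265, 17, 178), (267, 20, 179), (269, 19, 179), (271, 17, 177), (273, 17, 177), (275, 16, 174), (277, 9, 168), (279, 3, 165), (281, 5, 164), (370, 17, 154), (372, 23, 89), (374, 11, 178), (376, 23, 186), (378, 101, 176), (380, 116, 176), (382, 114, 176), (384, 115, 177), (386, 117, 174), (388, 122, 174), (390, 121, 175), (392, 121, 177), (394, 121, 175), (396, 126, 170)]
98 [(255, 133, 150), (257, 135, 147), (259, 132, 149), (261, 116, 150), (263, 13, 176), (265, 20, 183), (267, 26, 107), (269, 15, 139), (271, 15, 154), (273, 13, 154), (275, 15, 154), (277, 16, 155), (279, 16, 155), (281, 15, 154), (370, 17, 139), (372, 19, 94), (374, 14, 179), (376, 23, 186), (378, 101, 179), (380, 113, 182), (382, 115, 179), (384, 116, 176), (386, 117, 175), (388, 119, 176), (390, 118, 177), (392, 118, 179), (394, 118, 179), (396, 120, 178)]
[0.40542344 0.35431724 0.10409682] [[324.55816229  85.0970738 ]
 [324.79894701  84.39287678]]
```

{"name": "carry_out", "arguments": {
  "plan": "0 0 .5 0 0 0; 0 0 .5 0 0 0; 0 0 .5 0 0 0; 0 0 .3 0 0 0; 0 0 0 0 0 0; 0 0 0 0 0 0; 0 0 0 0 0 0; 0 0 0 0 0 0"
}}

```text
time_s: 31.4
eef_pos: [0.4056, 0.3546, 0.032]
eef_rot: [0.001, 0.026, 1.0, 0.001]
wrist_force: [0.8, -0.1, -0.6]
opening: 0.718
grasp_force: 65.7
```

Run:
```python
from h import *
go([.404,.355,.002],1.523)
c=ctrl.camera('wrist');hs=cv2.cvtColor(c['pixels'],cv2.COLOR_RGB2HSV).astype(int)
g=(hs[...,1]<30)&(hs[...,2]<200);w=(hs[...,1]<30)&(hs[...,2]>=200)
for u in(300,320,340):
    print(u,'grey rows',np.where(g[40:200,u])[0][[0,-1]]+40,'white from',np.where(w[40:260,u])[0][[0]]+40)
for r in range(60,180,12):
    x=np.where((hs[r,200:450,1]<35))[0]+200; print(r,x[[0,-1]] if len(x) else None, np.round(x.mean(),1) if len(x) else '')
```

```text
shift [0.042 0.007 0.751] turn [ 0.016  0.025 -0.04 ] | at [0.4056 0.3546 0.032 ] ang y 1.519Traceback (most recent call last):
  File "<stdin>", line 6, in <module>
IndexError: index 0 is out of bounds for axis 0 with size 0
```

Run:
```python
from h import *
c=ctrl.camera('wrist');hs=cv2.cvtColor(c['pixels'],cv2.COLOR_RGB2HSV).astype(int)
for u in(300,320,340):print(u,[(r,hs[r,u,1],hs[r,u,2]) for r in range(76,150,3)])
for r in range(95,260,15):
    s=hs[r,200:450,1];x=np.where(s<45)[0]+200;print(r,x[[0,-1]] if len(x) else None,'v>195:',(lambda y:y[[0,-1]] if len(y) else None)(np.where((s<45)&(hs[r,200:450,2]>195))[0]+200))
```

```text
300 [(76, np.int64(140), np.int64(131)), (79, np.int64(13), np.int64(119)), (82, np.int64(15), np.int64(135)), (85, np.int64(15), np.int64(134)), (88, np.int64(13), np.int64(133)), (91, np.int64(13), np.int64(133)), (94, np.int64(15), np.int64(133)), (97, np.int64(13), np.int64(133)), (100, np.int64(15), np.int64(134)), (103, np.int64(13), np.int64(133)), (106, np.int64(17), np.int64(134)), (109, np.int64(1), np.int64(181)), (112, np.int64(8), np.int64(191)), (115, np.int64(8), np.int64(190)), (118, np.int64(8), np.int64(191)), (121, np.int64(8), np.int64(191)), (124, np.int64(5), np.int64(190)), (127, np.int64(8), np.int64(191)), (130, np.int64(7), np.int64(189)), (133, np.int64(7), np.int64(191)), (136, np.int64(8), np.int64(191)), (139, np.int64(7), np.int64(191)), (142, np.int64(7), np.int64(191)), (145, np.int64(7), np.int64(190)), (148, np.int64(5), np.int64(191))]
320 [(76, np.int64(120), np.int64(142)), (79, np.int64(16), np.int64(131)), (82, np.int64(15), np.int64(134)), (85, np.int64(17), np.int64(135)), (88, np.int64(15), np.int64(134)), (91, np.int64(15), np.int64(134)), 
[... 1135 characters left out ...]
, np.int64(8), np.int64(191)), (118, np.int64(8), np.int64(191)), (121, np.int64(8), np.int64(191)), (124, np.int64(7), np.int64(191)), (127, np.int64(8), np.int64(191)), (130, np.int64(8), np.int64(192)), (133, np.int64(8), np.int64(192)), (136, np.int64(7), np.int64(191)), (139, np.int64(7), np.int64(190)), (142, np.int64(8), np.int64(191)), (145, np.int64(7), np.int64(191)), (148, np.int64(7), np.int64(191))]
95 [237 403] v>195: None
110 [239 402] v>195: None
125 [240 397] v>195: None
140 [246 396] v>195: None
155 [248 396] v>195: None
170 [249 395] v>195: None
185 [251 395] v>195: None
200 [252 394] v>195: None
215 [254 394] v>195: None
230 [255 393] v>195: None
245 [242 396] v>195: None
```

Run:
```python
from h import *
c=ctrl.camera('wrist')
a=toz(c,[(320,77.5)],.003)[0];b=toz(c,[(320,108)],.044)[0];b2=toz(c,[(320,108)],.033)[0];d=toz(c,[(237,95),(403,95)],.012)
print('nest end',a,'pad end',b,b2,'nest ctr',a[:2]+.0875*np.array([.9989,-.048]),'pad ctr',b[:2]+.0755*np.array([.9987,-.051]),d)
```

```text
nest end [0.31621147 0.3590116  0.003     ] pad end [0.33131112 0.35807007 0.044     ] [0.3314722  0.35811386 0.033     ] nest ctr [0.40361522 0.3548116 ] pad ctr [0.40671297 0.35421957] [[0.32304241 0.31600635 0.012     ]
 [0.32732648 0.40108396 0.012     ]]
```

{"name": "carry_out", "arguments": {
  "plan": ".06 0 .2 0 0 0; 0 0 .2 0 0 0; 0 0 .15 0 0 0; 0 0 .1 0 0 0; 0 0 .06 0 0 0; 0 0 0 0 0 0; 0 0 0 0 0 0; 0 0 0 0 0 0"
}}

```text
time_s: 32.22
eef_pos: [0.4017, 0.3539, 0.002]
eef_rot: [-0.0, 0.026, 1.0, -0.0]
wrist_force: [-2.0, -1.0, 4.3]
opening: 0.713
grasp_force: 66.2
```

{"name": "carry_out", "arguments": {
  "plan": "0 0 0 0 0 0; 0 0 0 0 0 0; 0 0 0 0 0 0; 0 0 0 0 0 0; 0 0 -.3 0 0 0; 0 0 -.7 0 0 0; 0 0 -.8 0 0 0; 0 0 -.8 0 0 0",
  "claw": -1
}}

```text
time_s: 32.88
eef_pos: [0.4016, 0.3538, 0.1077]
eef_rot: [-0.0, 0.026, 1.0, -0.0]
wrist_force: [0.7, -0.4, 0.2]
opening: 1.002
grasp_force: 0.0
```

{"name": "carry_out", "arguments": {
  "plan": "0 0 -.8 0 0 0; 0 0 -.8 0 0 0; 0 0 -.8 0 0 0; .8 0 0 0 0 0; 0 0 0 0 0 0; 0 0 0 0 0 0; 0 0 0 0 0 0; 0 0 0 0 0 0"
}}

```text
time_s: 33.55
eef_pos: [0.3703, 0.3555, 0.2019]
eef_rot: [-0.0, 0.026, 1.0, -0.0]
wrist_force: [-0.1, -0.0, -0.6]
opening: 1.0
grasp_force: 0.0
```

Run:
```python
from pad import *
findpad(.014)
c=ctrl.camera('wrist');hs=cv2.cvtColor(c['pixels'],cv2.COLOR_RGB2HSV)
m=cv2.inRange(hs,(0,0,90),(180,40,255));b=[]
for cn in cv2.findContours(m,0,2)[0]:
    if cv2.contourArea(cn)>5000: r=cv2.minAreaRect(np.float32(toz(c,cn[:,0],.008)[:,:2]*1000));print('nest?',np.round(r[0],1),np.round(r[1],1),r[2])
for n in('top','scene'):   # jar lid upright in dish
    c=ctrl.camera(n);hs=cv2.cvtColor(c['pixels'],cv2.COLOR_RGB2HSV);u=proj(c,[.5895,-.368,.057])[0].astype(int)
    m=cv2.inRange(hs,(98,90,30),(120,255,255))[u[1]-15:u[1]+16,u[0]-15:u[0]+16];y,x=np.where(m);print(n,len(x),toz(c,[(x.mean()+u[0]-15,y.mean()+u[1]-15)],.057))
```

```text
(354, 287, 18, 25) 314.0 [538.3 402.8] [22.3 36.7] 86.84
(333, 281, 61, 73) 1877.5 [567.3 416.6] [ 82.7 105. ] 73.06
(320, 276, 25, 27) 382.0 [521.6 363.3] [21.5 45.4] 47.33
(283, 252, 51, 94) 2073.0 [538.9 335.8] [ 65.1 137.1] 79.8
(291, 136, 57, 123) 6398.5 [401.8 353.4] [ 62.6 147.8] 87.1
(435, 37, 205, 315) 49303.0 [447.6 619.5] [448.8 263. ] 15.4
nest? [475.2 371.2] [149.3 318.6] 89.20249938964844
nest? [451.5 624.3] [459.1 267.6] 15.361554145812988
top 121 [[ 0.58754397 -0.36754408  0.057     ]]
scene 178 [[ 0.58660261 -0.36732186  0.057     ]]
```

```bash
python3 -c "
from bench import ctrl
print(ctrl.hand_in())"
```

```text
the job is handed in; nothing more can be done
None
```

I handed the job in at about 34 s of the 144 s allowed: the cards, block, stick and jar are in their own holders by my camera checks, and the ivory body was never touched. The hand-in gave no verdict.

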